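# Stamp the inspection plate of a hire case

### The job

Take the stamp with the red cap out of the crowded rack without disturbing the other stamps, bring it down slowly and upright onto the one unmarked circle of the plate on the tool case, and press until its sprung foot is pushed right in for a moment, without forcing it. Lift it straight off without touching the plate outside that circle or sliding on it, then stand it upright in the middle of the green felt disc in the yellow tray, between or beside the used stamps, and let go. Leave everything else as it is.

Things in the scene. Friction and masses are not known exactly. Their poses are not given: they have to be found in the camera images.
- red_stamp_center (a point): centre (half-way up, 50 mm above the foot's face) of the hand stamp with the RED cap, the only red one. An upright cylinder 28 mm in diameter and 100 mm tall, about 0.12 kg: grey barrel from 10 to 70 mm, red cap from there up; a black rubber foot, 24 mm in diameter, sticks out 10 mm below. z runs up along the stamp. It starts in any one of the rack's pockets
- foot_face (a point): centre of the printing face under the red stamp's foot (its lowest point)
- foot (a joint): how far the red stamp's sprung foot is pushed into the barrel, m: 0 free, 0.008 fully in. It starts to give at 3 N and is fully in at 9 N; pressing on beyond that only adds force
- rack: aluminium block 116 x 150 x 26 mm (x, y, z), fixed; origin: centre of its underside. Eight pockets 31 mm wide, 20 mm deep in a honeycomb of 40 mm pitch (rows along y), each with an upright stamp, tops 106 mm above the counter. The place at (0, -10 mm) is empty. Neighbours stand 12 mm apart: fingers fit beside a stamp only along the honeycomb direction where the places on both sides are empty
- case: closed teal tool case, 300 x 240 x 95 mm (x, y, z), fixed on the counter; origin at the centre of its underside; its handle sticks out 30 mm at its -x side. Case and rack change sides
- plate: dark grey inspection plate 70 x 150 x 3 mm (x, y, z) fixed flat on the case's lid, its top 98 mm above the counter; origin at the centre of its underside. On it are three white circles with a blue rim; two already bear a dark mark
- blank_circle (a point): centre, on the plate's top face, of the one circle without a mark, 40 mm in diameter inside its blue rim (at y = -48 mm on the plate)
- tray: low yellow tray 180 x 76 x 12 mm (x, y, z; rim 4 mm thick), fixed; origin at the centre of its underside. Three standing places in a row along its x axis, 56 mm apart: two hold used stamps, the third has the green felt disc. Which is which changes
- felt_top (a point): centre of the top face of the green felt disc, 44 mm in diameter, fixed on the tray's floor, its top 6.5 mm above the counter
- mug_center (a point): middle of a white mug, 80 mm wide, 95 mm tall, a bystander
- tape_measure_center (a point): middle of a yellow tape measure 66 x 66 x 34 mm, a bystander
- screwdriver_grip (a point): handle of a screwdriver lying on the counter, a bystander
- other1_center (a point): centre (half-way up) of a neighbour stamp with a blue cap, in the rack: 28 mm in diameter, 100 mm tall, loose
- other2_center (a point): centre (half-way up) of a neighbour stamp with a blue cap, in the rack: 28 mm in diameter, 100 mm tall, loose
- other3_center (a point): centre (half-way up) of a neighbour stamp with a black cap, in the rack: 28 mm in diameter, 100 mm tall, loose
- other4_center (a point): centre (half-way up) of a neighbour stamp with a black cap, in the rack: 28 mm in diameter, 100 mm tall, loose
- other5_center (a point): centre (half-way up) of a neighbour stamp with a white cap, in the rack: 28 mm in diameter, 100 mm tall, loose
- other6_center (a point): centre (half-way up) of a neighbour stamp with a yellow cap, in the rack: 28 mm in diameter, 100 mm tall, loose
- other7_center (a point): centre (half-way up) of a neighbour stamp with a white cap, in the rack: 28 mm in diameter, 100 mm tall, loose
- used1_center (a point): centre (half-way up) of a used stamp with a blue cap standing loose on the tray: 28 mm in diameter, 100 mm tall
- used2_center (a point): centre (half-way up) of a used stamp with a black cap standing loose on the tray: 28 mm in diameter, 100 mm tall
Mind the look-alikes: they are no part of the job. What is shaped like the part that bears red_stamp_center but purple or turquoise is not meant. Leave any purple look-alike of the part that bears other6_center alone.

How it is judged:
By the outcome, as a careful person would: the job done as asked, in the order asked, and still so for the second after the job is handed in, with the robot touching nothing.
It also fails if it takes over 64 s, if anything falls off the work surface, if the arm or the gripper's body presses on something with over 40 N, if the wrist force passes 120 N, or if a joint passes its speed limit or range.

### The arm

A 7-joint arm with a two-finger parallel gripper is mounted at the origin on the work surface. World frame = base frame: x ahead of the robot, y to its left, z up, the work surface at z = 0. Lengths are in m, angles in rad, forces in N, time in s.
With the tool pointing down it reaches from about 0.4 to 0.875 m from the base axis. Payload 4.4 kg.
Tool frame: the origin (TCP) lies on the centre line of the jaws, within the pads' length; the fingertips stand 19 mm ahead of it and the grasp point (between the pads) is the TCP; z points along the fingers, y is the line along which they close (so a half turn about z gives the same grasp; the last joint's range is limited). The gripper opens to 85 mm and grips with 20 to 120 N. Pads are 22 mm wide; open, the fingers measure 114 mm over their backs; the gripper's body (76 mm by 85 mm) begins 54 mm behind the grasp point. The pads swing forward as they close: fully open they stand 13 mm farther back than shut.
Start: joints at [-1.176, 0.628, 0.038, 1.517, -0.027, 0.996, -0.02], TCP at [0.289, 0.582, 0.25] pointing down, gripper open.
Joint ranges: [-3.06, 3.06], [-0.37, 2.12], [-1.25, 1.32], [0.18, 2.47], [-1.1, 4.24], [0.23, 1.98], [-2.94, 2.94]. Speed limits (rad/s): [2.57, 2.57, 3.14, 3.14, 3.14, 3.14, 3.14].

### API

Orientations are given as a unit quaternion [x, y, z, w].
In Python, from bench import manip gives the robot as it stands.
- The arm moves only by the tool jog_arm, never from a script. Its argument "commands" is a list of rows, each an object of numbers: "fingers": the opening, from 0 (shut) to 1 (fully open); "tx", "ty", "tz": the shift along the tool's x, y, z in m; "roll": the turn about the tool's z in degrees. A call has exactly 5 rows; each row shifts and turns the commanded pose from where the row before left it, along the tool's axes as they then stand; what a row does not reach is not made up. A row lasts 1/10 s, in which the tool goes at most 50 mm and 8.59 degrees, less where a joint would pass 70% of its speed; a pose out of reach is approached as far as the arm can. A call is refused whole if a number of a shift passes 0.05 or a number of a turn 8.59, either way. A call with a gripper value outside its range is refused whole. The fingers move at their own pace and stop on an object; "newtons" is the grip in N (left out, the last holds). Time passes only in rows, so rows that do not move let the fingers close, or fill a call up. It gives the time, the measured TCP pose, the force, the opening and the grip force at its end, in the units of the state.
- manip.state(): the state, without advancing time (a new reading comes with each control period).
- manip.get_image(name): name is "scene" or "side" or "wrist"; returns the picture (384x512x3 uint8, red, green, blue); there is no depth.
- manip.camera_params(name): a dict with "camera_matrix" (3x3 intrinsics, pixels), "k1" (the pictures are not rectified: a ray, as slopes to the right and down, at radius r is drawn at 1 + k1 r^2 times it, then the intrinsics apply), "origin" and "orientation" of the camera in the world. Camera axes: x right, y down, z forward; pixel columns grow to the right and rows downward; lengths in m; the calibration is good to about 2 mm. A picture is of the moment at which its call begins: read the wrist's pose just before it. camera_params takes no time and is no camera call; for the wrist camera it gives the pose at the moment of the call.
- manip.finish_job(): hands the job in; it is judged then, once.
Trained networks look in the newest picture that a camera, given by its name, has taken for a name from the list of things; names that differ only in an ending like _2 or _b are one class to them, and where a whole thing is asked for, a point or a joint stands for the part that bears it (a point fixed in the world has none). Each returns a list of dicts, best first, with "confidence" (0 to 1); they miss things now and then, are a little off and sometimes report something else, mostly with a low value. They report only what shows in the picture. A call takes as long as a camera call. They do not tell look-alikes from the thing itself.
- manip.search_frame(camera, thing): "uv" ([column, row] in pixels, amid what is visible of it).
- manip.masks_of(camera, thing): "pixels" (384x512 bool, what is visible of it) and "uv" ([column, row] in pixels, amid what is visible of it).
- manip.mark_of(camera, thing): "uv" ([column, row] in pixels: a listed point, or the origin of a listed thing).
The state is a dict: "clock": time; "qpos": joint angles; "dq": joint speeds; "effort": joint torques, N m; "position": TCP position; "ee_rot": TCP orientation; "force": force on the tool from outside, world axes, zero at the start; "ft_torque": the same for the moment, N m; "gripper_width": opening from 0.0 (shut) to 1.0 (fully open); "grip_force": force on a finger pad.
Only numpy, scipy, OpenCV 4.12 (cv2) and the standard library are available. Lean on these libraries where they do the work, as an engineer would, in place of code of your own. Each camera call takes 0.05 s, during which the arm holds its last target. There are 200 camera calls.

## Working session

There is one attempt and no reset: what is moved stays moved. The work goes in short steps, Python scripts to look and compute and a tool call to move; the robot and the scene stay as the last step left them, time stands still between calls to the robot, and variables do not carry over. Pictures are saved under pics/ and viewed, at most 10 in all, crops included, and the job is handed in when it is done.

Besides the shell and the picture viewer there is one more tool, called after "Emit:" in YAML: its name, and indented under it one key for each argument. jog_arm: Moves the arm, as the interface text tells. Its arguments: {"type":"object","properties":{"commands":{"type":"array"},"newtons":{"type":"number"}},"required":["commands"]}

```bash
mkdir -p pics
cat > h.py <<'E'
import numpy as np, cv2
from scipy.spatial.transform import Rotation as R
from bench import manip
def save(cam,name):
    im=manip.get_image(cam); cv2.imwrite('pics/'+name,im[:,:,::-1]); return im
def ray(cp,uv):
    K=np.array(cp['camera_matrix']); d=np.array([(uv[0]-K[0,2])/K[0,0],(uv[1]-K[1,2])/K[1,1]])
    s=d.copy()
    for _ in range(30): s=d/(1+cp['k1']*(s@s))
    return R.from_quat(cp['orientation']).apply([s[0],s[1],1]) if np.size(cp['orientation'])==4 else np.array(cp['orientation'])@[s[0],s[1],1]
def at_z(cp,uv,z):
    r=ray(cp,uv); o=np.array(cp['origin']); return o+r*(z-o[2])/r[2]
E
python3 - <<'E'
from h import *
for c in ('scene','side'):
    save(c,c+'0.png'); cp=manip.camera_params(c); print(c,cp)
    for t,z in (('red_stamp_center',.056),('blank_circle',.098),('felt_top',.0065),('rack',0),('tray',0),('plate',.095),('case',0)):
        for m in manip.mark_of(c,t)[:3]: print(t,np.round(m['uv'],1),round(m['confidence'],2),np.round(at_z(cp,m['uv'],z),3))
print(manip.state())
E
```

```text
scene {'camera_matrix': array([[381.26653135,   0.        , 259.43999112],
       [  0.        , 381.26653135, 190.83915085],
       [  0.        ,   0.        ,   1.        ]]), 'k1': 0.040923411303151636, 'origin': array([1.04422011, 0.24619654, 1.03959618]), 'orientation': array([ 0.45659569,  0.84713001, -0.23815573, -0.1310457 ])}
red_stamp_center [320.8 226.1] 0.69 [0.539 0.13  0.056]
red_stamp_center [349.1 260.4] 0.51 [0.588 0.244 0.056]
blank_circle [201.3 140.5] 0.81 [ 0.504 -0.322  0.098]
blank_circle [355.8 238.8] 0.36 [0.542 0.231 0.098]
felt_top [370.9 246.2] 0.66 [0.491 0.277 0.006]
felt_top [285.7 212.4] 0.42 [0.532 0.012 0.006]
rack [359.2 261.6] 0.91 [0.549 0.269 0.   ]
plate [212.1 143.9] 0.96 [ 0.494 -0.287  0.095]
case [219.4 165.8] 0.77 [ 0.5   -0.265  0.   ]
side {'camera_matrix': array([[407.98017573,   0.        , 256.40435246],
       [  0.        , 407.98017573, 191.68563001],
       [  0.        ,   0.        ,   1.        ]]), 'k1': -0.06340164350168849, 'origin': array([0.17961815, 0.91829631, 0.93314925]), 'orientation': array([-0.16961043,  0.8858156 ,
[... 292 characters left out ...]
ock': 0.8, 'qpos': array([-1.17576278,  0.62836435,  0.03851821,  1.51741662, -0.02699287,
        0.99630368, -0.01999285]), 'dq': array([ 0.0008503 ,  0.0001845 , -0.00015177,  0.00014768,  0.00127702,
        0.00072121,  0.00127788]), 'effort': array([ 2.03902018e-04, -5.63210714e+01,  1.22544833e+00, -1.93771416e+01,
        1.08093844e-02,  1.28158776e-03,  4.73872930e-06]), 'position': array([0.28904232, 0.58220545, 0.25033155]), 'ee_rot': array([ 2.28397464e-01,  9.73567973e-01,  1.52653259e-05, -7.49405895e-06]), 'force': array([ 0.14604134, -0.2510884 , -0.00061552]), 'ft_torque': array([-0.01562455,  0.04446987,  0.02816845]), 'grip_force': 0.0, 'gripper_width': 1.003844945711277}
```

Run:
```python
import cv2,numpy as np
for c in('scene','side'):
    a=cv2.imread(f'pics/{c}0.png'); cv2.imwrite(f'pics/{c}0b.png',cv2.resize(a,(800,600),interpolation=cv2.INTER_CUBIC))
```

```text
(no output)
```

View pics/scene0b.png

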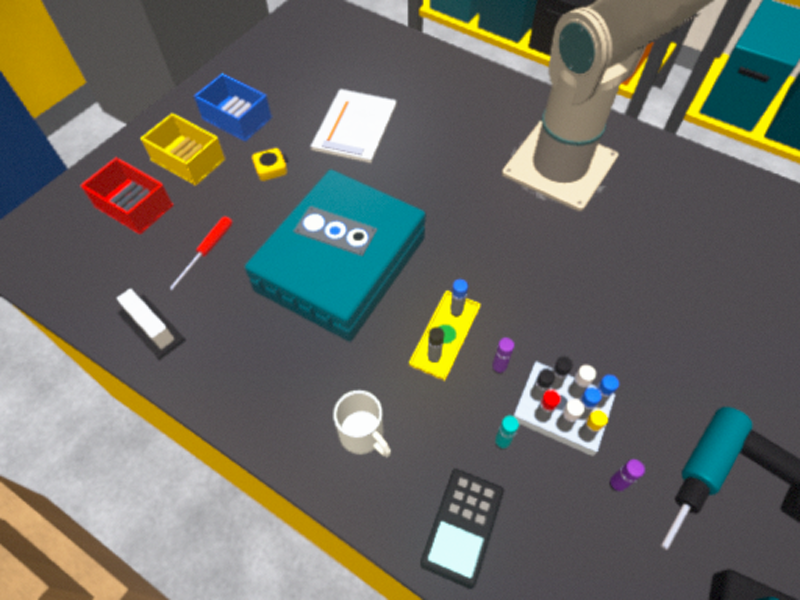

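View pics/side0b.png

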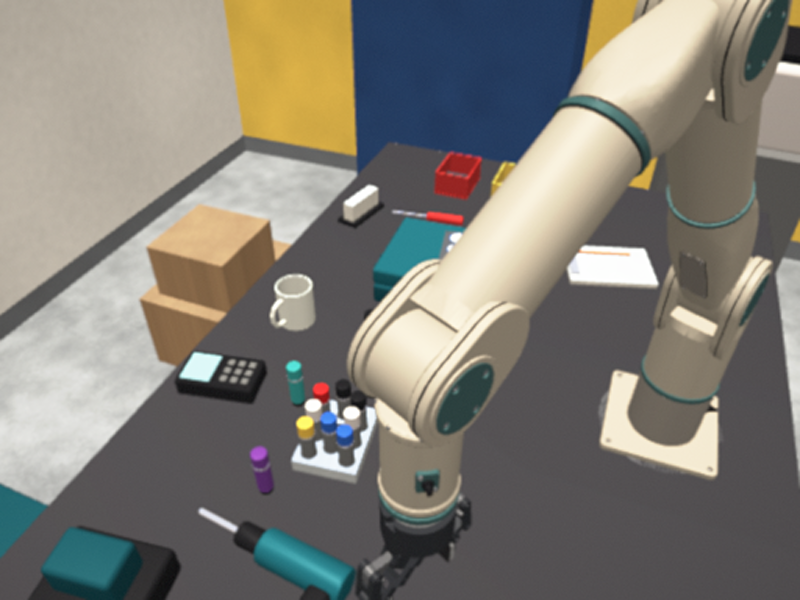

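The scene view shows the red cap at about (353,256) in the rack, in the corner next to the empty place. Turquoise and purple look-alikes stand loose on the counter. The blank circle is at about (201,142), and the felt lies between the two used stamps at (285,213). Next I'll move above the rack for a close look.

Emit:
jog_arm:
  commands:
    - {"tx": -0.02, "ty": -0.01, "tz": -0.02, "fingers": 1}
    - {"tx": -0.036, "ty": -0.016, "tz": -0.02}
    - {"tx": -0.036, "ty": -0.016, "tz": -0.02}
    - {"tx": -0.036, "ty": -0.016, "tz": -0.01}
    - {"tx": -0.036, "ty": -0.016, "tz": 0}

```text
invalid input at $.commands[0]: expected keys fingers, tx, ty, tz, roll
```

Emit:
jog_arm:
  commands:
    - {"tx": -0.036, "ty": -0.016}
    - {"tx": -0.036, "ty": -0.016}
    - {"tx": -0.036, "ty": -0.016}
    - {"tx": -0.02, "ty": -0.01}
    - {"tx": 0}

```text
invalid input at $.commands[0]: expected keys fingers, tx, ty, tz, roll
```

```bash
cat >> h.py <<'E'
def near(cam,t,z,n=3,cp=None):
    cp=cp or manip.camera_params(cam)
    for m in manip.mark_of(cam,t)[:n]: print(t,np.round(m['uv'],1),round(m['confidence'],2),np.round(at_z(cp,m['uv'],z),4))
def blobs(im,cp,lo,hi,z,amin=60):
    h=cv2.cvtColor(im,cv2.COLOR_RGB2HSV); m=cv2.inRange(h,lo,hi)
    n,_,st,c=cv2.connectedComponentsWithStats(m)
    for i in range(1,n):
        if st[i,4]>amin: print('blob',st[i],np.round(c[i],1),np.round(at_z(cp,c[i],z),4))
E
python3 - <<'E'
from h import *
cp=manip.camera_params('wrist'); print(manip.state()['position'],manip.state()['ee_rot'],cp)
im=save('wrist','w1.png')
near('wrist','red_stamp_center',.056,cp=cp); near('wrist','rack',0,cp=cp)
blobs(im,cp,(0,150,80),(6,255,255),.106);blobs(im,cp,(172,150,80),(180,255,255),.106)
E
```

```text
[0.28904232 0.58220545 0.25033155] [ 2.28397464e-01  9.73567973e-01  1.52653259e-05 -7.49405895e-06] {'camera_matrix': array([[340.86988502,   0.        , 261.76849237],
       [  0.        , 340.86988502, 198.37758566],
       [  0.        ,   0.        ,   1.        ]]), 'k1': -0.04127319913817298, 'origin': array([0.21753534, 0.61647511, 0.37445552]), 'orientation': array([0.83948863, 0.5208802 , 0.08153452, 0.13150959])}
```

View pics/w1.png

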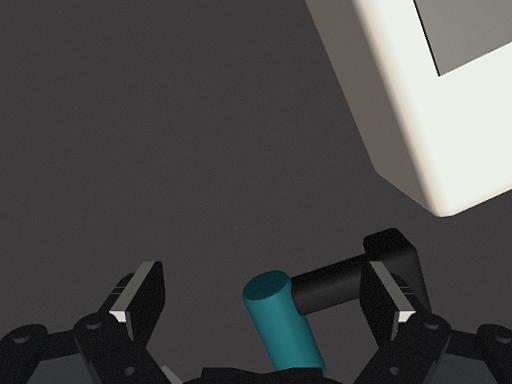

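Run:
```python
from h import *
cp=manip.camera_params('wrist'); s=manip.state(); r=R.from_quat(s['ee_rot'])
print('cam axes in tool',np.round((r.inv()*R.from_quat(cp['orientation'])).as_matrix(),3), r.inv().apply(cp['origin']-s['position']))
cp=manip.camera_params('scene')
P={}
for n,p in dict(red=(551,397),wh=(574,406),yel=(598,416),bk1=(545,376),gap=(569,385),blu=(592,394),bk2=(563,363),bl2=(610,381)).items():
    P[n]=at_z(cp,np.array(p)*.64,.106); print(n,np.round(P[n],3))
```

```text
cam axes in tool [[ 0.001 -0.952 -0.306]
 [ 1.     0.001  0.   ]
 [ 0.    -0.306  0.952]] [ 0.07924918 -0.00110512 -0.12409843]
red [0.591 0.244 0.106]
wh [0.584 0.282 0.106]
yel [0.578 0.322 0.106]
bk1 [0.562 0.218 0.106]
gap [0.554 0.259 0.106]
blu [0.548 0.298 0.106]
bk2 [0.523 0.233 0.106]
bl2 [0.51  0.314 0.106]
```

Emit:
jog_arm:
  commands:
    - {"fingers": 1, "tx": 0, "ty": 0, "tz": -0.01, "roll": 8.4}
    - {"fingers": 1, "tx": 0, "ty": 0, "tz": -0.01, "roll": 8.4}
    - {"fingers": 1, "tx": 0, "ty": 0, "tz": -0.01, "roll": 8.4}
    - {"fingers": 1, "tx": 0, "ty": 0, "tz": -0.01, "roll": 8.4}
    - {"fingers": 1, "tx": 0, "ty": 0, "tz": -0.01, "roll": 8.4}

```text
clock: 1.45
position: [0.2889, 0.5822, 0.3008]
ee_rot: [0.565, 0.825, 0.0, -0.0]
force: [0.9, -0.3, -0.6]
gripper_width: 0.999
grip_force: 0.0
```

Emit:
jog_arm:
  commands:
    - {"fingers": 1, "tx": 0, "ty": 0, "tz": 0, "roll": 8.4}
    - {"fingers": 1, "tx": 0, "ty": 0, "tz": 0, "roll": 8.4}
    - {"fingers": 1, "tx": 0, "ty": 0, "tz": 0, "roll": 8.4}
    - {"fingers": 1, "tx": 0, "ty": 0, "tz": 0, "roll": 8.4}
    - {"fingers": 1, "tx": 0, "ty": 0, "tz": 0, "roll": 8.4}

```text
clock: 1.95
position: [0.2889, 0.5823, 0.3003]
ee_rot: [0.823, 0.568, -0.0, -0.0]
force: [-0.3, 0.7, 0.1]
gripper_width: 0.996
grip_force: 0.0
```

Emit:
jog_arm:
  commands:
    - {"fingers": 1, "tx": -0.01, "ty": 0.019, "tz": 0, "roll": 0}
    - {"fingers": 1, "tx": -0.02, "ty": 0.037, "tz": 0, "roll": 0}
    - {"fingers": 1, "tx": -0.02, "ty": 0.037, "tz": 0, "roll": 0}
    - {"fingers": 1, "tx": -0.02, "ty": 0.037, "tz": 0, "roll": 0}
    - {"fingers": 1, "tx": -0.02, "ty": 0.037, "tz": 0, "roll": 0}

```text
clock: 2.45
position: [0.415, 0.4385, 0.3005]
ee_rot: [0.821, 0.571, 0.0, -0.0]
force: [0.6, -0.1, 0.3]
gripper_width: 0.997
grip_force: 0.0
```

Emit:
jog_arm:
  commands:
    - {"fingers": 1, "tx": -0.02, "ty": 0.037, "tz": 0, "roll": 0}
    - {"fingers": 1, "tx": -0.02, "ty": 0.037, "tz": 0, "roll": 0}
    - {"fingers": 1, "tx": -0.02, "ty": 0.037, "tz": 0, "roll": 0}
    - {"fingers": 1, "tx": -0.02, "ty": 0.037, "tz": 0, "roll": 0}
    - {"fingers": 1, "tx": -0.02, "ty": 0.037, "tz": 0, "roll": 0}

```text
clock: 2.95
position: [0.5536, 0.2803, 0.3005]
ee_rot: [0.821, 0.571, 0.0, -0.0]
force: [0.0, 0.6, 0.3]
gripper_width: 1.0
grip_force: 0.0
```

Emit:
jog_arm:
  commands:
    - {"fingers": 1, "tx": -0.02, "ty": 0.037, "tz": 0, "roll": 0}
    - {"fingers": 1, "tx": -0.01, "ty": 0.02, "tz": 0, "roll": 0}
    - {"fingers": 1, "tx": 0, "ty": 0, "tz": 0, "roll": 0}
    - {"fingers": 1, "tx": 0, "ty": 0, "tz": 0, "roll": 0}
    - {"fingers": 1, "tx": 0, "ty": 0, "tz": 0, "roll": 0}

```text
clock: 3.45
position: [0.5947, 0.2352, 0.3001]
ee_rot: [0.821, 0.572, -0.0, -0.001]
force: [-0.2, 0.8, -1.0]
gripper_width: 1.003
grip_force: 0.0
```

Run:
```python
from h import *
cp=manip.camera_params('wrist'); print(manip.state()['position'],R.from_quat(manip.state()['ee_rot']).as_matrix())
im=save('wrist','w1.png')
near('wrist','red_stamp_center',.056,cp=cp); near('wrist','rack',0,cp=cp)
blobs(im,cp,(0,150,80),(6,255,255),.106);blobs(im,cp,(172,150,80),(180,255,255),.106)
blobs(im,cp,(20,150,80),(35,255,255),.106)
cp=manip.camera_params('scene'); im=save('scene','s1.png')
near('scene','felt_top',.0065); near('scene','tray',0); near('scene','used1_center',.0535);near('scene','used2_center',.0535)
```

```text
[0.59471422 0.23516925 0.30010851] [[ 3.46558722e-01  9.38027703e-01 -1.03934254e-03]
 [ 9.38028002e-01 -3.46557555e-01  1.15279691e-03]
 [ 7.21163430e-04 -1.37444423e-03 -9.99998795e-01]]
red_stamp_center [330.5 163.4] 0.73 [0.6641 0.2091 0.056 ]
red_stamp_center [253.3 260.2] 0.66 [0.5424 0.1272 0.056 ]
red_stamp_center [254.9 159.6] 0.55 [0.5875 0.2417 0.056 ]
rack [222.2 141.3] 0.76 [0.5523 0.2673 0.    ]
rack [238.1 188.9] 0.67 [0.5484 0.2031 0.    ]
blob [241 151  28  31 674] [254.5 166.3] [0.5895 0.2448 0.106 ]
blob [198  76  32  31 148] [216.3  91.7] [0.5814 0.3205 0.106 ]
blob [212 265 118  82 548] [265.7 296.1] [0.5503 0.1064 0.106 ]
blob [254 322  54  27 193] [280.7 334.6] [0.5488 0.0526 0.106 ]
felt_top [285.4 210.2] 0.45 [0.5259 0.0074 0.0065]
felt_top [346.9 246.7] 0.22 [0.5307 0.2194 0.0065]
tray [282.5 213.1] 0.88 [0.5363 0.0037 0.    ]
tray [385.8 251.3] 0.42 [0.4781 0.3195 0.    ]
used1_center [293.1 192.1] 0.46 [0.4832 0.0053 0.0535]
used2_center [276.4 218.9] 0.68 [0.5885 0.0113 0.0535]
used2_center [233.2 271.3] 0.3 [ 0.7861 -0.002   0.0535]
```

View pics/w1.png

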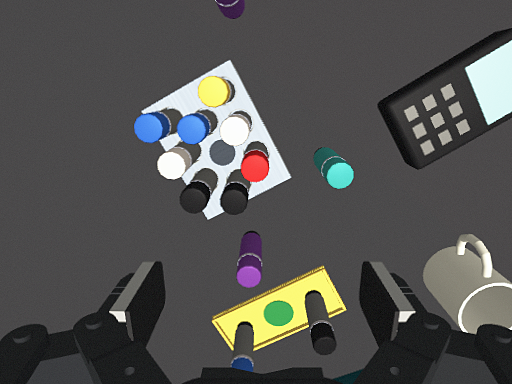

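The red cap is at (254,166). It is the only red stamp and it stands in the rack. The turquoise (340,174) and purple (249,276) and (230,5) look-alikes stand on the counter. The empty pocket is at (222,152). Next I'll fit the honeycomb from the cap tops and confirm the red one in an enlarged crop.

Run:
```python
from h import *
from scipy.optimize import least_squares
cp=manip.camera_params('wrist')
im=cv2.imread('pics/w1.png'); cv2.imwrite('pics/w1c.png',cv2.resize(im[50:350,120:360],None,fx=2,fy=2,interpolation=cv2.INTER_CUBIC))
a=34.64
obs={(a,-30):(255,168),(a,10):(235,130),(a,50):(213,91),(0,-50):(234,200),(0,30):(191,129),(-a,-30):(194,198),(-a,10):(172,164),(-a,50):(150,127)}
X=np.array(list(obs))/1e3; Y=np.array([at_z(cp,p,.106)[:2] for p in obs.values()])
f=lambda p: X@np.array([[np.cos(p[2]),np.sin(p[2])],[-np.sin(p[2]),np.cos(p[2])]])+p[:2]
s=least_squares(lambda p:(f(p)-Y).ravel(),[.55,.265,.15]); print(s.x,np.degrees(s.x[2]),np.round(s.fun.reshape(-1,2)*1e3,1)); print('red',f(s.x)[0],Y[0])
```

```text
[0.55273754 0.26717379 0.131052  ] 7.508726373027672 [[ 0.7  0.5]
 [ 0.2  0.1]
 [ 0.7  0.7]
 [-0.3 -1. ]
 [ 1.   0.4]
 [-1.1 -1.2]
 [-0.3 -0.1]
 [-1.   0.6]]
red [0.59100082 0.2419577 ] [0.59026754 0.24146595]
```

View pics/w1c.png

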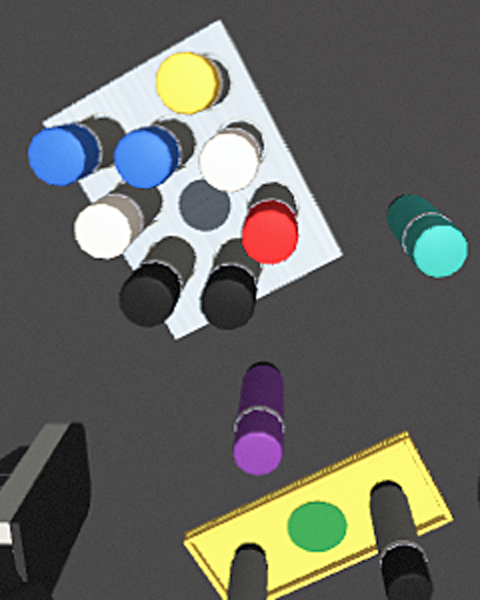

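The enlarged crop confirms it: the red cap sits in a corner pocket of the rack, and the empty pocket beside it opens along the grip line. I'll align, close the fingers partway and descend.

Emit:
jog_arm:
  commands:
    - {"fingers": 0.6, "tx": 0.0046, "ty": -0.006, "tz": 0, "roll": 2.2}
    - {"fingers": 0.6, "tx": 0, "ty": 0, "tz": 0.03, "roll": 0}
    - {"fingers": 0.6, "tx": 0, "ty": 0, "tz": 0.03, "roll": 0}
    - {"fingers": 0.6, "tx": 0, "ty": 0, "tz": 0.03, "roll": 0}
    - {"fingers": 0.6, "tx": 0, "ty": 0, "tz": 0.02, "roll": 0}

```text
clock: 4.35
position: [0.5906, 0.2398, 0.1882]
ee_rot: [0.832, 0.555, -0.001, -0.0]
force: [-0.5, 1.2, 0.6]
gripper_width: 0.598
grip_force: 0.0
```

Emit:
jog_arm:
  commands:
    - {"fingers": 0.6, "tx": 0, "ty": 0, "tz": 0.02, "roll": 0}
    - {"fingers": 0.6, "tx": 0, "ty": 0, "tz": 0.01, "roll": 0}
    - {"fingers": 0.6, "tx": 0, "ty": 0, "tz": 0, "roll": 0}
    - {"fingers": 0.6, "tx": 0, "ty": 0, "tz": 0, "roll": 0}
    - {"fingers": 0.6, "tx": 0, "ty": 0, "tz": 0, "roll": 0}

```text
clock: 4.85
position: [0.5925, 0.2401, 0.1616]
ee_rot: [0.832, 0.555, 0.001, 0.0]
force: [-0.2, 0.3, -0.3]
gripper_width: 0.599
grip_force: 0.0
```

Run:
```python
from h import *
cp=manip.camera_params('wrist'); s=manip.state(); T=R.from_quat(s['ee_rot']); print(s['position'],T.as_matrix()[:,1],s['gripper_width'])
im=save('wrist','w2.png')
blobs(im,cp,(0,150,80),(6,255,255),.106)
```

```text
[0.59247019 0.24005882 0.16156431] [ 0.92321136 -0.38428928  0.00158991] 0.5991733519462826
blob [ 232  194   47   57 1993] [255.5 223.2] [0.5904 0.2462 0.106 ]
```

View pics/w2.png

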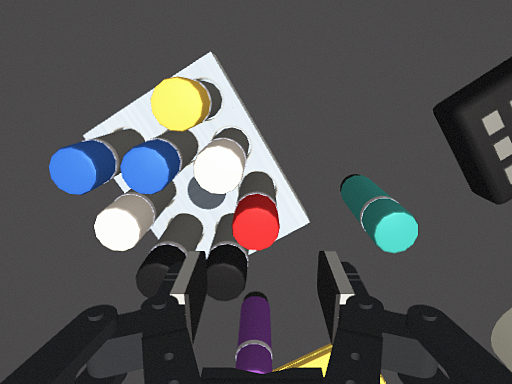

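The red cap is at (256,227) and the jaws' mid-line at about column 262. A correction of about 4 mm will centre it, then I'll descend.

Emit:
jog_arm:
  commands:
    - {"fingers": 0.6, "tx": 0.002, "ty": -0.004, "tz": 0, "roll": 0}
    - {"fingers": 0.6, "tx": 0, "ty": 0, "tz": 0, "roll": 0}
    - {"fingers": 0.6, "tx": 0, "ty": 0, "tz": 0.02, "roll": 0}
    - {"fingers": 0.6, "tx": 0, "ty": 0, "tz": 0.02, "roll": 0}
    - {"fingers": 0.6, "tx": 0, "ty": 0, "tz": 0.02, "roll": 0}

```text
clock: 5.4
position: [0.5888, 0.2436, 0.1001]
ee_rot: [0.832, 0.555, 0.0, -0.0]
force: [-0.6, -0.0, -0.5]
gripper_width: 0.597
grip_force: 0.0
```

Emit:
jog_arm:
  commands:
    - {"fingers": 0.6, "tx": 0, "ty": 0, "tz": 0.015, "roll": 0}
    - {"fingers": 0.6, "tx": 0, "ty": 0, "tz": 0.006, "roll": 0}
    - {"fingers": 0.6, "tx": 0, "ty": 0, "tz": 0, "roll": 0}
    - {"fingers": 0.4, "tx": 0, "ty": 0, "tz": 0, "roll": 0}
    - {"fingers": 0.38, "tx": 0, "ty": 0, "tz": 0, "roll": 0}

```text
clock: 5.9
position: [0.5894, 0.2435, 0.0803]
ee_rot: [0.832, 0.555, 0.001, 0.0]
force: [0.1, -0.3, 0.9]
gripper_width: 0.38
grip_force: 0.0
```

Emit:
jog_arm:
  commands:
    - {"fingers": 0.36, "tx": 0, "ty": 0, "tz": 0, "roll": 0}
    - {"fingers": 0.34, "tx": 0, "ty": 0, "tz": 0, "roll": 0}
    - {"fingers": 0.3, "tx": 0, "ty": 0, "tz": 0, "roll": 0}
    - {"fingers": 0.2, "tx": 0, "ty": 0, "tz": 0, "roll": 0}
    - {"fingers": 0.2, "tx": 0, "ty": 0, "tz": 0, "roll": 0}
  newtons: 40

```text
clock: 6.4
position: [0.5892, 0.2433, 0.0797]
ee_rot: [0.832, 0.555, 0.0, 0.0]
force: [0.7, -0.3, 2.8]
gripper_width: 0.317
grip_force: 39.1
```

Run:
```python
from h import *
s=manip.state(); print(s['position'],R.from_quat(s['ee_rot']).as_matrix().round(4),s['gripper_width'],s['grip_force'],s['force'])
```

```text
[0.5891531  0.2433191  0.07967258] [[ 3.844e-01  9.232e-01  1.000e-03]
 [ 9.232e-01 -3.844e-01  3.000e-04]
 [ 7.000e-04  8.000e-04 -1.000e+00]] 0.3166077428127877 39.11580674350262 [ 0.66265903 -0.25153641  2.8265233 ]
```

Emit:
jog_arm:
  commands:
    - {"fingers": 0.2, "tx": 0, "ty": 0, "tz": -0.005, "roll": 0}
    - {"fingers": 0.2, "tx": 0, "ty": 0, "tz": -0.01, "roll": 0}
    - {"fingers": 0.2, "tx": 0, "ty": 0, "tz": -0.01, "roll": 0}
    - {"fingers": 0.2, "tx": 0, "ty": 0, "tz": -0.02, "roll": 0}
    - {"fingers": 0.2, "tx": 0, "ty": 0, "tz": -0.025, "roll": 0}

```text
clock: 6.9
position: [0.5877, 0.243, 0.1498]
ee_rot: [0.832, 0.555, -0.001, -0.0]
force: [1.4, 1.3, -1.4]
gripper_width: 0.317
grip_force: 39.6
```

Emit:
jog_arm:
  commands:
    - {"fingers": 0.2, "tx": 0, "ty": 0, "tz": -0.03, "roll": 0}
    - {"fingers": 0.2, "tx": 0, "ty": 0, "tz": -0.03, "roll": 0}
    - {"fingers": 0.2, "tx": 0, "ty": 0, "tz": -0.03, "roll": 0}
    - {"fingers": 0.2, "tx": 0, "ty": 0, "tz": -0.03, "roll": 0}
    - {"fingers": 0.2, "tx": -0.01, "ty": 0.004, "tz": -0.03, "roll": 0}

```text
clock: 7.4
position: [0.5877, 0.2342, 0.3011]
ee_rot: [0.831, 0.556, 0.0, -0.001]
force: [0.8, 0.0, -0.8]
gripper_width: 0.315
grip_force: 39.6
```

Emit:
jog_arm:
  commands:
    - {"fingers": 0.2, "tx": -0.02, "ty": 0.008, "tz": 0, "roll": 0}
    - {"fingers": 0.2, "tx": -0.036, "ty": 0.0144, "tz": 0, "roll": 0}
    - {"fingers": 0.2, "tx": -0.036, "ty": 0.0144, "tz": 0, "roll": 0}
    - {"fingers": 0.2, "tx": -0.036, "ty": 0.0144, "tz": 0, "roll": 0}
    - {"fingers": 0.2, "tx": -0.036, "ty": 0.0144, "tz": 0, "roll": 0}

```text
clock: 7.9
position: [0.5854, 0.0543, 0.3001]
ee_rot: [0.832, 0.555, 0.0, -0.0]
force: [1.2, -0.4, -0.4]
gripper_width: 0.321
grip_force: 39.7
```

Emit:
jog_arm:
  commands:
    - {"fingers": 0.2, "tx": -0.036, "ty": 0.0144, "tz": 0, "roll": 0}
    - {"fingers": 0.2, "tx": -0.036, "ty": 0.0144, "tz": 0, "roll": 0}
    - {"fingers": 0.2, "tx": -0.036, "ty": 0.0144, "tz": 0, "roll": 0}
    - {"fingers": 0.2, "tx": -0.036, "ty": 0.0144, "tz": 0, "roll": 0}
    - {"fingers": 0.2, "tx": -0.036, "ty": 0.0144, "tz": 0, "roll": 0}

```text
clock: 8.4
position: [0.5827, -0.1394, 0.3001]
ee_rot: [0.832, 0.555, 0.0, -0.0]
force: [-0.1, -0.4, -0.3]
gripper_width: 0.317
grip_force: 39.7
```

Emit:
jog_arm:
  commands:
    - {"fingers": 0.2, "tx": -0.036, "ty": 0.0144, "tz": 0, "roll": 0}
    - {"fingers": 0.2, "tx": -0.036, "ty": 0.0144, "tz": 0, "roll": 0}
    - {"fingers": 0.2, "tx": -0.036, "ty": 0.0144, "tz": 0, "roll": 0}
    - {"fingers": 0.2, "tx": -0.036, "ty": 0.0144, "tz": 0, "roll": 0}
    - {"fingers": 0.2, "tx": -0.036, "ty": 0.0144, "tz": 0, "roll": 0}

```text
clock: 8.9
position: [0.5801, -0.3331, 0.3001]
ee_rot: [0.832, 0.555, 0.0, -0.0]
force: [2.1, -0.2, 0.4]
gripper_width: 0.314
grip_force: 39.7
```

Emit:
jog_arm:
  commands:
    - {"fingers": 0.2, "tx": -0.02, "ty": 0.01, "tz": 0, "roll": 0}
    - {"fingers": 0.2, "tx": 0, "ty": 0, "tz": 0, "roll": 0}
    - {"fingers": 0.2, "tx": 0, "ty": 0, "tz": 0, "roll": 0}
    - {"fingers": 0.2, "tx": 0, "ty": 0, "tz": 0, "roll": 0}
    - {"fingers": 0.2, "tx": 0, "ty": 0, "tz": 0, "roll": 0}

```text
clock: 9.4
position: [0.5828, -0.3523, 0.2995]
ee_rot: [0.831, 0.556, 0.0, -0.0]
force: [0.1, -0.5, -1.3]
gripper_width: 0.312
grip_force: 39.7
```

Run:
```python
from h import *
cp=manip.camera_params('wrist'); s=manip.state(); print(s['position'],R.from_quat(s['ee_rot']).as_matrix()[:,1].round(4),s['gripper_width'])
im=save('wrist','w3.png')
near('wrist','blank_circle',.098,cp=cp);near('wrist','plate',.095,cp=cp);near('wrist','foot_face',s['position'][2]-.0737,cp=cp);near('wrist','red_stamp_center',s['position'][2]-.024,cp=cp)
blobs(im,cp,(100,120,60),(125,255,255),.098,20)
blobs(im,cp,(0,0,190),(180,40,255),.098,60)
near('scene','blank_circle',.098)
```

```text
[ 0.58278016 -0.35231656  0.29949351] [ 9.240e-01 -3.823e-01 -2.000e-04] 0.312052239462587
blank_circle [182.6 169.2] 0.7 [ 0.5112 -0.3197  0.098 ]
plate [153.6 131.6] 0.84 [ 0.5008 -0.2763  0.095 ]
red_stamp_center [262.7 258.7] 0.7 [ 0.5822 -0.353   0.2755]
blob [ 96  61  47  50 282] [119.8  85.1] [ 0.4926 -0.2265  0.098 ]
blob [129 107  46  46 246] [152.1 129.1] [ 0.5016 -0.2737  0.098 ]
blob [141 117  25  25 482] [152.9 128.8] [ 0.5024 -0.2737  0.098 ]
blob [160 149  45  45 237] [182.2 170.1] [ 0.5104 -0.3204  0.098 ]
blob [ 98  63  43  46 985] [121.   84.9] [ 0.4938 -0.2268  0.098 ]
blob [131 109  42  42 893] [150.5 129.9] [ 0.4999 -0.2737  0.098 ]
blob [502 131  10 102 899] [507.  184.1] [ 0.8065 -0.4576  0.098 ]
blob [ 162  152   40   39 1253] [181.7 171. ] [ 0.5096 -0.3211  0.098 ]
blob [363 214  70  37 231] [398.8 231.9] [ 0.6896 -0.4656  0.098 ]
blob [   0  268  100  116 6401] [ 37.  325.6] [ 0.2671 -0.4215  0.098 ]
blank_circle [199.9 141.7] 0.8 [ 0.5103 -0.3226  0.098 ]
```

View pics/w3.png

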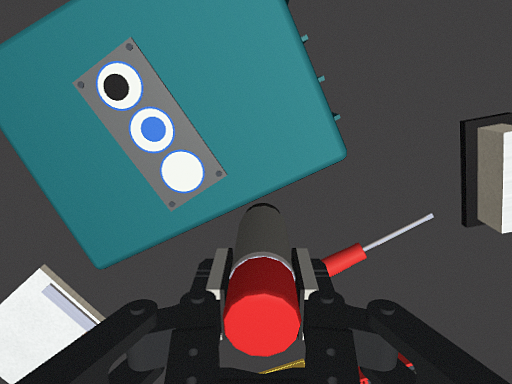

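The blank circle is at (182,170), and its blue rim puts the centre at (0.510,-0.3205). The other two circles carry a blue mark at (152,129) and a black mark at (118,87). The stamp hangs upright in the jaws. I'll move over the circle and descend most of the way.

Emit:
jog_arm:
  commands:
    - {"fingers": 0.2, "tx": 0.0005, "ty": -0.02, "tz": 0, "roll": 0}
    - {"fingers": 0.2, "tx": 0.0005, "ty": -0.03, "tz": 0, "roll": 0}
    - {"fingers": 0.2, "tx": 0.0005, "ty": -0.02, "tz": 0, "roll": 0}
    - {"fingers": 0.2, "tx": 0, "ty": -0.0094, "tz": 0.02, "roll": 0}
    - {"fingers": 0.2, "tx": 0, "ty": 0, "tz": 0.03, "roll": 0}

```text
clock: 10.2
position: [0.5093, -0.3227, 0.2511]
ee_rot: [0.832, 0.555, 0.001, 0.002]
force: [1.1, -1.1, -0.1]
gripper_width: 0.317
grip_force: 39.8
```

Emit:
jog_arm:
  commands:
    - {"fingers": 0.2, "tx": 0, "ty": 0, "tz": 0.02, "roll": 0}
    - {"fingers": 0.2, "tx": 0, "ty": 0, "tz": 0.015, "roll": 0}
    - {"fingers": 0.2, "tx": 0, "ty": 0, "tz": 0.01, "roll": 0}
    - {"fingers": 0.2, "tx": 0, "ty": 0, "tz": 0, "roll": 0}
    - {"fingers": 0.2, "tx": 0, "ty": 0, "tz": 0, "roll": 0}

```text
clock: 10.7
position: [0.5098, -0.3226, 0.2048]
ee_rot: [0.832, 0.555, 0.0, 0.0]
force: [-0.8, 0.5, -0.3]
gripper_width: 0.314
grip_force: 39.8
```

Run:
```python
from h import *
cp=manip.camera_params('wrist'); s=manip.state(); print(s['position'],R.from_quat(s['ee_rot']).as_matrix()[:,1].round(4),s['gripper_width'],s['force'])
im=save('wrist','w4.png'); s=manip.state(); print(s['position'],s['force'])
blobs(im,cp,(100,120,60),(125,255,255),.098,20)
```

```text
[ 0.50977697 -0.32258055  0.2047664 ] [ 9.232e-01 -3.844e-01  7.000e-04] 0.3135424566138207 [-0.79102858  0.47654523 -0.25582865]
[ 0.50997306 -0.32275425  0.20514909] [ 0.61703706  0.33080995 -0.95045894]
blob [147  47  68  71 538] [180.3  80.6] [ 0.4923 -0.2256  0.098 ]
blob [191 112  65  65 484] [223.3 143.1] [ 0.5013 -0.2731  0.098 ]
blob [209 126  35  35 941] [226. 143.] [ 0.503  -0.2737  0.098 ]
blob [232 171  62  50 309] [261.3 191.3] [ 0.5119 -0.3145  0.098 ]
```

View pics/w4.png

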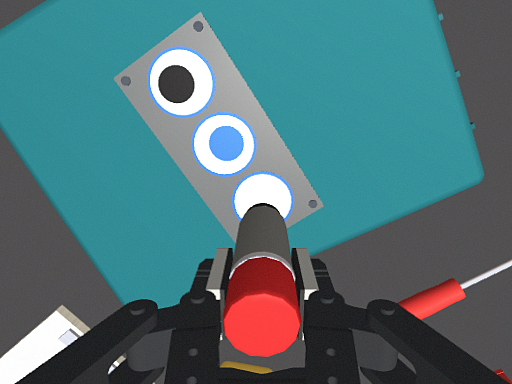

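The stamp stands over the blank circle, whose rim is centred at about (263,202). I'll correct 2 mm and lower slowly.

Emit:
jog_arm:
  commands:
    - {"fingers": 0.2, "tx": 0.002, "ty": 0, "tz": 0, "roll": 0}
    - {"fingers": 0.2, "tx": 0, "ty": 0, "tz": 0.005, "roll": 0}
    - {"fingers": 0.2, "tx": 0, "ty": 0, "tz": 0.005, "roll": 0}
    - {"fingers": 0.2, "tx": 0, "ty": 0, "tz": 0.004, "roll": 0}
    - {"fingers": 0.2, "tx": 0, "ty": 0, "tz": 0.003, "roll": 0}

```text
clock: 11.25
position: [0.51, -0.3202, 0.1867]
ee_rot: [0.832, 0.555, -0.0, -0.0]
force: [0.3, 0.4, -0.9]
gripper_width: 0.316
grip_force: 39.8
```

Emit:
jog_arm:
  commands:
    - {"fingers": 0.2, "tx": 0, "ty": 0, "tz": 0.002, "roll": 0}
    - {"fingers": 0.2, "tx": 0, "ty": 0, "tz": 0.002, "roll": 0}
    - {"fingers": 0.2, "tx": 0, "ty": 0, "tz": 0.002, "roll": 0}
    - {"fingers": 0.2, "tx": 0, "ty": 0, "tz": 0.002, "roll": 0}
    - {"fingers": 0.2, "tx": 0, "ty": 0, "tz": 0.001, "roll": 0}

```text
clock: 11.75
position: [0.5102, -0.3204, 0.1781]
ee_rot: [0.832, 0.555, -0.0, -0.0]
force: [-0.3, -0.1, -1.4]
gripper_width: 0.317
grip_force: 39.8
```

Emit:
jog_arm:
  commands:
    - {"fingers": 0.2, "tx": 0, "ty": 0, "tz": 0.001, "roll": 0}
    - {"fingers": 0.2, "tx": 0, "ty": 0, "tz": 0.001, "roll": 0}
    - {"fingers": 0.2, "tx": 0, "ty": 0, "tz": 0.001, "roll": 0}
    - {"fingers": 0.2, "tx": 0, "ty": 0, "tz": 0.001, "roll": 0}
    - {"fingers": 0.2, "tx": 0, "ty": 0, "tz": 0.001, "roll": 0}

```text
clock: 12.25
position: [0.5102, -0.3204, 0.1732]
ee_rot: [0.832, 0.555, 0.0, -0.0]
force: [-1.3, 0.7, -1.3]
gripper_width: 0.317
grip_force: 39.8
```

Run:
```python
from h import *
s=manip.state(); print(s['position'],s['force'],s['ee_rot'])
```

```text
[ 0.51024314 -0.32040093  0.1732045 ] [-1.26907286  0.67415048 -1.31763672] [ 8.31976966e-01  5.54810172e-01  3.89565187e-06 -2.01045023e-05]
```

Emit:
jog_arm:
  commands:
    - {"fingers": 0.2, "tx": 0, "ty": 0, "tz": 0.001, "roll": 0}
    - {"fingers": 0.2, "tx": 0, "ty": 0, "tz": 0.001, "roll": 0}
    - {"fingers": 0.2, "tx": 0, "ty": 0, "tz": 0.001, "roll": 0}
    - {"fingers": 0.2, "tx": 0, "ty": 0, "tz": 0.001, "roll": 0}
    - {"fingers": 0.2, "tx": 0, "ty": 0, "tz": 0.001, "roll": 0}

```text
clock: 12.75
position: [0.5103, -0.3205, 0.1686]
ee_rot: [0.832, 0.555, 0.0, 0.0]
force: [-1.0, 0.9, 4.8]
gripper_width: 0.317
grip_force: 40.2
```

Emit:
jog_arm:
  commands:
    - {"fingers": 0.2, "tx": 0, "ty": 0, "tz": 0.001, "roll": 0}
    - {"fingers": 0.2, "tx": 0, "ty": 0, "tz": 0.001, "roll": 0}
    - {"fingers": 0.2, "tx": 0, "ty": 0, "tz": 0.001, "roll": 0}
    - {"fingers": 0.2, "tx": 0, "ty": 0, "tz": 0, "roll": 0}
    - {"fingers": 0.2, "tx": 0, "ty": 0, "tz": 0, "roll": 0}

```text
clock: 13.25
position: [0.5103, -0.3205, 0.1658]
ee_rot: [0.832, 0.555, 0.0, 0.0]
force: [-1.9, 0.5, 6.3]
gripper_width: 0.317
grip_force: 40.4
```

Emit:
jog_arm:
  commands:
    - {"fingers": 0.2, "tx": 0, "ty": 0, "tz": 0.001, "roll": 0}
    - {"fingers": 0.2, "tx": 0, "ty": 0, "tz": 0.001, "roll": 0}
    - {"fingers": 0.2, "tx": 0, "ty": 0, "tz": 0, "roll": 0}
    - {"fingers": 0.2, "tx": 0, "ty": 0, "tz": 0, "roll": 0}
    - {"fingers": 0.2, "tx": 0, "ty": 0, "tz": 0, "roll": 0}

```text
clock: 13.75
position: [0.5104, -0.3205, 0.164]
ee_rot: [0.832, 0.555, 0.0, 0.0]
force: [-0.9, 1.3, 8.5]
gripper_width: 0.32
grip_force: 40.6
```

Emit:
jog_arm:
  commands:
    - {"fingers": 0.2, "tx": 0, "ty": 0, "tz": 0.0005, "roll": 0}
    - {"fingers": 0.2, "tx": 0, "ty": 0, "tz": 0.0005, "roll": 0}
    - {"fingers": 0.2, "tx": 0, "ty": 0, "tz": 0, "roll": 0}
    - {"fingers": 0.2, "tx": 0, "ty": 0, "tz": 0, "roll": 0}
    - {"fingers": 0.2, "tx": 0, "ty": 0, "tz": 0, "roll": 0}

```text
clock: 14.25
position: [0.5104, -0.3206, 0.1638]
ee_rot: [0.832, 0.555, 0.0, 0.0]
force: [-2.5, 3.1, 14.0]
gripper_width: 0.317
grip_force: 41.1
```

The force rose from 8.5 to 14 N with almost no travel, so the foot is fully in. I'll lift straight off.

Emit:
jog_arm:
  commands:
    - {"fingers": 0.2, "tx": 0, "ty": 0, "tz": -0.001, "roll": 0}
    - {"fingers": 0.2, "tx": 0, "ty": 0, "tz": -0.002, "roll": 0}
    - {"fingers": 0.2, "tx": 0, "ty": 0, "tz": -0.002, "roll": 0}
    - {"fingers": 0.2, "tx": 0, "ty": 0, "tz": -0.002, "roll": 0}
    - {"fingers": 0.2, "tx": 0, "ty": 0, "tz": -0.003, "roll": 0}

```text
clock: 14.75
position: [0.5103, -0.3204, 0.1723]
ee_rot: [0.832, 0.555, 0.0, 0.0]
force: [-0.2, 0.4, -0.9]
gripper_width: 0.315
grip_force: 39.7
```

Emit:
jog_arm:
  commands:
    - {"fingers": 0.2, "tx": 0, "ty": 0, "tz": -0.005, "roll": 0}
    - {"fingers": 0.2, "tx": 0, "ty": 0, "tz": -0.01, "roll": 0}
    - {"fingers": 0.2, "tx": 0, "ty": 0, "tz": -0.02, "roll": 0}
    - {"fingers": 0.2, "tx": 0, "ty": 0, "tz": -0.03, "roll": 0}
    - {"fingers": 0.2, "tx": 0, "ty": 0, "tz": -0.03, "roll": 0}

```text
clock: 15.25
position: [0.51, -0.3203, 0.2683]
ee_rot: [0.832, 0.555, -0.0, -0.0]
force: [0.9, 0.7, -0.7]
gripper_width: 0.314
grip_force: 39.7
```

Run:
```python
from h import *
s=manip.state(); print(s['position'],s['force'],s['qpos'])
# tray from w1 (TCP/camera pose then)
from scipy.spatial.transform import Rotation as R
Rt=np.array([[.346558722,.938027703,-.00103934],[.938028002,-.346557555,.00115279],[.00072116,-.00137444,-.99999879]])
cpn=manip.camera_params('wrist'); r=R.from_quat(s['ee_rot']); rel=r.inv()*R.from_quat(cpn['orientation']); off=r.inv().apply(cpn['origin']-s['position'])
r1=R.from_matrix(Rt); cp=dict(cpn); cp['origin']=np.array([.59471422,.23516925,.30010851])+r1.apply(off); cp['orientation']=(r1*rel).as_quat()
im=cv2.imread('pics/w1.png')[:,:,::-1].copy()
blobs(im,cp,(45,100,50),(80,255,255),.0065)
h=cv2.cvtColor(im,cv2.COLOR_RGB2HSV); m=cv2.inRange(h,(22,100,120),(35,255,255)); m[:230]=0
c=max(cv2.findContours(m,0,2)[0],key=cv2.contourArea); 
P=np.array([at_z(cp,p[0],.009)[:2] for p in c],np.float32); print(cv2.minAreaRect(P*1000))
for t in ((244,325),(315,293)): print(at_z(cp,t,.0065))
```

```text
[ 0.50998134 -0.32030433  0.26826878] [ 0.94287323  0.73894316 -0.70524456] [ 0.22889222  0.57741757  0.46214864  1.64337014 -0.29464441  0.99153904
  0.39441611]
blob [264 301  30  25 591] [278.2 313.1] [0.5353 0.0099 0.0065]
((534.7259521484375, 10.582679748535156), (183.10470581054688, 82.58970642089844), 8.143683433532715)
[0.48117442 0.00743181 0.0065    ]
[0.59562677 0.02370915 0.0065    ]
```

Emit:
jog_arm:
  commands:
    - {"fingers": 0.2, "tx": 0, "ty": 0, "tz": -0.01, "roll": 8.4}
    - {"fingers": 0.2, "tx": 0, "ty": 0, "tz": -0.01, "roll": 8.5}
    - {"fingers": 0.2, "tx": 0, "ty": 0, "tz": -0.01, "roll": 8.5}
    - {"fingers": 0.2, "tx": 0, "ty": 0, "tz": 0, "roll": 8.5}
    - {"fingers": 0.2, "tx": 0, "ty": 0, "tz": 0, "roll": 8.5}

```text
clock: 15.75
position: [0.5104, -0.3204, 0.2981]
ee_rot: [0.977, 0.214, 0.0, 0.0]
force: [-0.3, -0.1, -1.7]
gripper_width: 0.315
grip_force: 39.7
```

Emit:
jog_arm:
  commands:
    - {"fingers": 0.2, "tx": 0, "ty": 0, "tz": 0, "roll": 8.5}
    - {"fingers": 0.2, "tx": 0, "ty": 0, "tz": 0, "roll": 8.4}
    - {"fingers": 0.2, "tx": 0.005, "ty": -0.02, "tz": 0, "roll": 0}
    - {"fingers": 0.2, "tx": 0.009, "ty": -0.034, "tz": 0, "roll": 0}
    - {"fingers": 0.2, "tx": 0.009, "ty": -0.034, "tz": 0, "roll": 0}

```text
clock: 16.25
position: [0.5205, -0.2294, 0.2975]
ee_rot: [0.998, 0.07, 0.0, 0.0]
force: [1.1, 0.4, -1.6]
gripper_width: 0.316
grip_force: 39.7
```

Emit:
jog_arm:
  commands:
    - {"fingers": 0.2, "tx": 0.009, "ty": -0.034, "tz": 0, "roll": 0}
    - {"fingers": 0.2, "tx": 0.009, "ty": -0.034, "tz": 0, "roll": 0}
    - {"fingers": 0.2, "tx": 0.009, "ty": -0.034, "tz": 0, "roll": 0}
    - {"fingers": 0.2, "tx": 0.009, "ty": -0.034, "tz": 0, "roll": 0}
    - {"fingers": 0.2, "tx": 0.004, "ty": -0.018, "tz": 0, "roll": 0}

```text
clock: 16.75
position: [0.539, -0.0679, 0.2973]
ee_rot: [0.997, 0.073, -0.0, -0.001]
force: [-0.2, -1.0, -1.7]
gripper_width: 0.316
grip_force: 39.7
```

Emit:
jog_arm:
  commands:
    - {"fingers": 0.2, "tx": 0, "ty": 0, "tz": 0, "roll": 0}
    - {"fingers": 0.2, "tx": 0, "ty": 0, "tz": 0, "roll": 0}
    - {"fingers": 0.2, "tx": 0, "ty": 0, "tz": 0, "roll": 0}
    - {"fingers": 0.2, "tx": 0, "ty": 0, "tz": 0, "roll": 0}
    - {"fingers": 0.2, "tx": 0, "ty": 0, "tz": 0, "roll": 0}

```text
clock: 17.25
position: [0.5384, -0.0731, 0.2974]
ee_rot: [0.998, 0.07, 0.0, 0.0]
force: [-0.4, 0.4, -1.2]
gripper_width: 0.314
grip_force: 39.8
```

Run:
```python
from h import *
cp=manip.camera_params('wrist'); s=manip.state(); print(s['position'],R.from_quat(s['ee_rot']).as_matrix().round(4))
im=save('wrist','w5.png')
blobs(im,cp,(45,100,50),(80,255,255),.0065)
near('wrist','felt_top',.0065,cp=cp);near('wrist','tray',0,cp=cp);near('wrist','red_stamp_center',s['position'][2]-.024,cp=cp)
```

```text
[ 0.5383874  -0.07308252  0.29741754] [[ 9.903e-01  1.390e-01  1.000e-04]
 [ 1.390e-01 -9.903e-01 -2.000e-04]
 [ 1.000e-04  2.000e-04 -1.000e+00]]
blob [177 130  35  36 997] [193.9 147.6] [0.5352 0.0099 0.0065]
felt_top [197.2 151.4] 0.6 [0.5311 0.0055 0.0065]
tray [193.2 144.9] 0.86 [0.5372 0.0122 0.    ]
red_stamp_center [ 80.8 138.3] 0.87 [0.5841 0.0128 0.2734]
red_stamp_center [4.4 0.6] 0.66 [0.6355 0.0435 0.2734]
red_stamp_center [263.3 260.3] 0.56 [ 0.5366 -0.0747  0.2734]
```

View pics/w5.png

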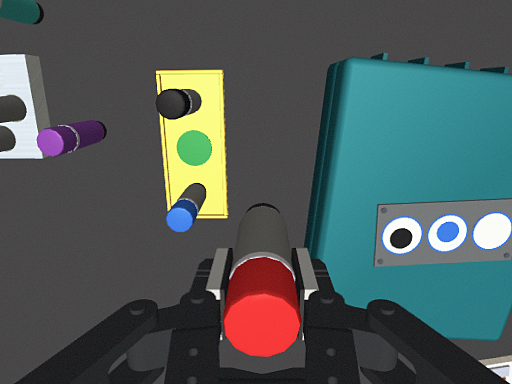

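The green felt is at (194,148), giving (0.535,0.010) in both looks. The black used stamp is at (180,103) and the blue one at (182,217), on either side of it. I'll move over the felt and lower.

Emit:
jog_arm:
  commands:
    - {"fingers": 0.2, "tx": 0.002, "ty": -0.02, "tz": 0, "roll": 0}
    - {"fingers": 0.2, "tx": 0.003, "ty": -0.03, "tz": 0, "roll": 0}
    - {"fingers": 0.2, "tx": 0.002, "ty": -0.02, "tz": 0, "roll": 0}
    - {"fingers": 0.2, "tx": 0.001, "ty": -0.0127, "tz": 0, "roll": 0}
    - {"fingers": 0.2, "tx": 0, "ty": 0, "tz": 0.02, "roll": 0}

```text
clock: 17.95
position: [0.5366, 0.0129, 0.2788]
ee_rot: [0.997, 0.072, 0.002, -0.0]
force: [-0.0, -0.6, -2.6]
gripper_width: 0.319
grip_force: 39.8
```

Emit:
jog_arm:
  commands:
    - {"fingers": 0.2, "tx": 0, "ty": 0, "tz": 0.03, "roll": 0}
    - {"fingers": 0.2, "tx": 0, "ty": 0, "tz": 0.02, "roll": 0}
    - {"fingers": 0.2, "tx": 0, "ty": 0, "tz": 0.01, "roll": 0}
    - {"fingers": 0.2, "tx": 0, "ty": 0, "tz": 0, "roll": 0}
    - {"fingers": 0.2, "tx": 0, "ty": 0, "tz": 0, "roll": 0}

```text
clock: 18.45
position: [0.5354, 0.0105, 0.218]
ee_rot: [0.998, 0.07, 0.001, 0.0]
force: [0.6, -0.5, -0.9]
gripper_width: 0.316
grip_force: 39.8
```

Emit:
jog_arm:
  commands:
    - {"fingers": 0.2, "tx": 0, "ty": 0, "tz": 0.02, "roll": 0}
    - {"fingers": 0.2, "tx": 0, "ty": 0, "tz": 0.025, "roll": 0}
    - {"fingers": 0.2, "tx": 0, "ty": 0, "tz": 0.025, "roll": 0}
    - {"fingers": 0.2, "tx": 0, "ty": 0, "tz": 0.02, "roll": 0}
    - {"fingers": 0.2, "tx": 0, "ty": 0, "tz": 0.015, "roll": 0}

```text
clock: 18.95
position: [0.5356, 0.011, 0.1123]
ee_rot: [0.997, 0.071, 0.001, 0.0]
force: [-1.3, -0.2, -0.8]
gripper_width: 0.315
grip_force: 39.8
```

Emit:
jog_arm:
  commands:
    - {"fingers": 0.2, "tx": 0, "ty": 0, "tz": 0.01, "roll": 0}
    - {"fingers": 0.2, "tx": 0, "ty": 0, "tz": 0.008, "roll": 0}
    - {"fingers": 0.2, "tx": 0, "ty": 0, "tz": 0.005, "roll": 0}
    - {"fingers": 0.2, "tx": 0, "ty": 0, "tz": 0.002, "roll": 0}
    - {"fingers": 0.2, "tx": 0, "ty": 0, "tz": 0, "roll": 0}

```text
clock: 19.45
position: [0.5351, 0.011, 0.0875]
ee_rot: [0.998, 0.071, 0.0, -0.0]
force: [1.1, 0.2, -0.3]
gripper_width: 0.315
grip_force: 39.8
```

Emit:
jog_arm:
  commands:
    - {"fingers": 0.2, "tx": 0, "ty": 0, "tz": 0.002, "roll": 0}
    - {"fingers": 0.2, "tx": 0, "ty": 0, "tz": 0.002, "roll": 0}
    - {"fingers": 0.2, "tx": 0, "ty": 0, "tz": 0.001, "roll": 0}
    - {"fingers": 0.2, "tx": 0, "ty": 0, "tz": 0.001, "roll": 0}
    - {"fingers": 0.2, "tx": 0, "ty": 0, "tz": 0, "roll": 0}

```text
clock: 19.95
position: [0.5348, 0.0111, 0.0812]
ee_rot: [0.998, 0.071, -0.0, -0.0]
force: [0.3, -0.7, -1.8]
gripper_width: 0.315
grip_force: 39.8
```

Emit:
jog_arm:
  commands:
    - {"fingers": 0.2, "tx": 0, "ty": 0, "tz": 0.001, "roll": 0}
    - {"fingers": 0.2, "tx": 0, "ty": 0, "tz": 0.0005, "roll": 0}
    - {"fingers": 0.2, "tx": 0, "ty": 0, "tz": 0, "roll": 0}
    - {"fingers": 0.2, "tx": 0, "ty": 0, "tz": 0, "roll": 0}
    - {"fingers": 0.2, "tx": 0, "ty": 0, "tz": 0, "roll": 0}

```text
clock: 20.45
position: [0.5349, 0.011, 0.08]
ee_rot: [0.998, 0.071, 0.0, -0.0]
force: [-0.1, -0.2, 2.2]
gripper_width: 0.317
grip_force: 40.0
```

Contact shows as 2.2 N upward, so I'll release gently.

Emit:
jog_arm:
  commands:
    - {"fingers": 0.33, "tx": 0, "ty": 0, "tz": 0, "roll": 0}
    - {"fingers": 0.35, "tx": 0, "ty": 0, "tz": 0, "roll": 0}
    - {"fingers": 0.38, "tx": 0, "ty": 0, "tz": 0, "roll": 0}
    - {"fingers": 0.45, "tx": 0, "ty": 0, "tz": 0, "roll": 0}
    - {"fingers": 0.6, "tx": 0, "ty": 0, "tz": 0, "roll": 0}

```text
clock: 20.95
position: [0.5348, 0.0111, 0.0797]
ee_rot: [0.998, 0.071, -0.0, 0.0]
force: [-0.1, 0.2, 0.5]
gripper_width: 0.588
grip_force: 0.0
```

Emit:
jog_arm:
  commands:
    - {"fingers": 0.6, "tx": 0, "ty": 0, "tz": 0, "roll": 0}
    - {"fingers": 0.6, "tx": 0, "ty": 0, "tz": -0.01, "roll": 0}
    - {"fingers": 0.6, "tx": 0, "ty": 0, "tz": -0.02, "roll": 0}
    - {"fingers": 0.6, "tx": 0, "ty": 0, "tz": -0.03, "roll": 0}
    - {"fingers": 0.6, "tx": 0, "ty": 0, "tz": -0.03, "roll": 0}

```text
clock: 21.45
position: [0.5345, 0.0109, 0.1712]
ee_rot: [0.998, 0.07, -0.0, 0.0]
force: [1.9, 0.7, -0.3]
gripper_width: 0.605
grip_force: 0.0
```

Emit:
jog_arm:
  commands:
    - {"fingers": 0.6, "tx": 0, "ty": 0, "tz": -0.03, "roll": 0}
    - {"fingers": 0.6, "tx": 0, "ty": 0, "tz": -0.03, "roll": 0}
    - {"fingers": 0.6, "tx": 0, "ty": 0, "tz": -0.03, "roll": 0}
    - {"fingers": 0.6, "tx": 0, "ty": 0, "tz": -0.02, "roll": 0}
    - {"fingers": 0.6, "tx": 0, "ty": 0, "tz": 0, "roll": 0}

```text
clock: 21.95
position: [0.5363, 0.0105, 0.2831]
ee_rot: [0.998, 0.07, 0.003, -0.0]
force: [-0.5, 0.5, 0.3]
gripper_width: 0.601
grip_force: 0.0
```

Run:
```python
from h import *
cp=manip.camera_params('wrist'); print(manip.state()['position'])
im=save('wrist','w6.png')
blobs(im,cp,(0,150,80),(6,255,255),.1065)
```

```text
[0.53627856 0.01049572 0.28311996]
blob [248 162  27  34 664] [261.2 178. ] [0.537  0.0105 0.1065]
```

View pics/w6.png

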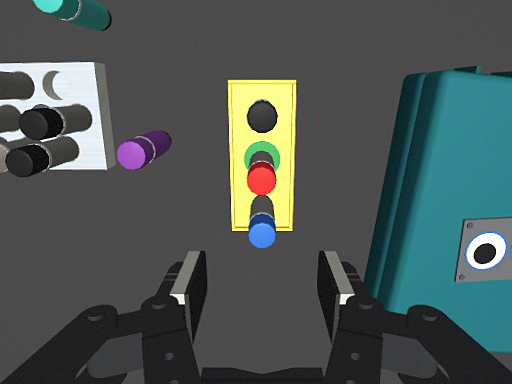

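The red stamp stands upright on the felt, with its cap at (261,179), between the black and blue used stamps, and everything else I can see is undisturbed. I'll hand it in.

```bash
python3 -c "
from bench import manip
print(manip.finish_job())"
```

```text
the job is handed in; nothing more can be done
None
```

The job is handed in at about 22 s of the 64 s: the red stamp was pressed once on the blank circle until its foot was fully in (about 15 N), lifted straight off, and now stands upright on the green felt, released.

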